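# Set out the analyser's check kit on two mats

### The arm

A 6-joint arm with a two-finger parallel gripper is mounted at the origin on a cart in front of the work surface, level with it; the furniture and walls round the work are solid. World frame = base frame: x ahead of the robot, y to its left, z up, the work surface at z = 0. Lengths are in m, angles in rad, forces in N, time in s.
With the tool pointing down it reaches from about 0.375 to 0.925 m from the base axis. Payload 5.7 kg.
Tool frame: the origin (TCP) lies on the centre line of the jaws, within the pads' length; the fingertips stand r.nose_length ahead of it and the grasp point (between the pads) lies 6 mm ahead of it (r.nose_length is the distance from the TCP to the fingertips, in m); z points along the fingers, y is the line along which they close (so a half turn about z gives the same grasp; the last joint's range is limited). The gripper opens to 88 mm and grips with 3 to 60 N. Pads are 20 mm wide; open, the fingers measure 115 mm over their backs; the gripper's body (75 mm by 178 mm) begins 61 mm behind the grasp point.
Start: joints at [1.136, 0.359, 1.51, -0, 1.272, -0.115], TCP at [0.189, 0.57, 0.248] pointing down, gripper open.
Joint ranges: [-2.97, 2.97], [-1.01, 2.36], [0.21, 2.38], [-0.96, 4.11], [0.2, 2.71], [-2.98, 2.98]. Speed limits (rad/s): [2.39, 2.39, 3.14, 3.14, 3.14, 3.14].

### API

Orientations are given as a rotation vector (axis times angle).
In Python, from cell import telemetry, imaging, r gives the robot as it stands.
- The arm moves only by the shell command python3 -m pendant 'ROWS' [OPENING] [FORCE]. ROWS is JSON, a list that holds one entry, the list of rows, each a list of 6 numbers: the shift along the tool's x, y, z each as a share of 0.1 m, from -1 to 1, then the turn, a rotation vector about the tool's x, y, z each as a share of 45 degrees, from -1 to 1. In form: [[[tx, ty, tz, ax, ay, az], ...]]. A call has 1 to 20 rows; each row shifts and turns the commanded pose from where the row before left it, along the tool's axes as they then stand; what a row does not reach is not made up. A row lasts 1/10 s, in which the tool goes at most 50 mm and 8.59 degrees, less where a joint would pass 70% of its speed; a pose out of reach is approached as far as the arm can. A call with a number of a shift or a turn outside -1 to 1 is refused whole. A call with a gripper value outside its range is refused whole. OPENING is the closure, from -1 (fully open) to 1 (shut), set as the call begins (- or left out, the last holds). The fingers move at their own pace and stop on an object; FORCE is the grip in N (left out, the last holds). Time passes only in rows, so rows that do not move let the fingers close. It gives the time, the measured TCP pose, the force, the opening and the grip force at its end, in the units of the state.
- telemetry.sense(): the state, without advancing time (a new reading comes with each control period).
- imaging.camera(name): name is "scene" or "top"; returns (picture, depth): 400x640x3 uint8, red, green, blue; 400x640 float32, m along the optical axis (not along the pixel's ray), 0 where there is no reading.
- imaging.camera_model(name): a dict with "fx", "fy", "cx", "cy" (pixels), "eye" and "rotation" of the camera in the world. Camera axes: x right, y up, looking along -z (the intrinsics and any distortion apply to the point x, -y, -z); pixel columns grow to the right and rows downward; lengths in m; the calibration is good to about 2 mm. A picture is of the moment at which its call begins. camera_model takes no time and is no camera call.
- r.close_job(): hands the job in; it is judged then, once.
The state is a dict: "clock": time; "joint_pos": joint angles; "dq": joint speeds; "joint_efforts": joint torques, N m; "ee_pos": TCP position; "tcp_rot": TCP orientation; "wrist_force": force on the tool from outside, world axes, zero at the start; "ft_torque": the same for the moment, N m; "opening": opening from 0.0 (shut) to 1.0 (fully open); "grip_force": force on a finger pad.
Only numpy, scipy, OpenCV 4.12 (cv2) and the standard library are available. Lean on these libraries where they do the work, as an engineer would, in place of code of your own. Each camera call takes 0.05 s, during which the arm holds its last target. There are 200 camera calls.

### The job

Set out the analyser's check kit on the two mats: stand the large white-capped bottle from the open worktop (not the one in the red box at the back) in the middle of the blue mat's far ring (far from the robot) and the small red-capped dropper bottle in front of it, in the middle of the blue mat's near ring. On the yellow mat, stand the white specimen jar in the middle of the near ring, and stand the tiny sample cup, mouth up, on the middle of the jar's lid. Leave the timer, the marker pen, the red cap strip and the packet where they are.

Things in the scene. Friction and masses are not known exactly. Their poses are not given: they have to be found in the camera images.
- big_bottle: the large white bottle with a white cap and a blue band on its label, standing on the open worktop (a similar bottle in the red box at the back is not it), round, 46 mm diameter, 100 mm tall, about 0.1 kg; straight-sided where gripped (20 to 60 mm up); origin at the centre of its underside, z up its axis
- dropper: the small white dropper bottle with a red cap, round, 28 mm diameter, 70 mm tall, straight-sided at 15 to 40 mm up, about 0.03 kg; origin at the centre of its underside, z up its axis
- jar: the squat white specimen jar with a wide flat white screw lid fixed on it, yellowish contents; 58 mm tall, lid 41 mm diameter from 42 mm up to the top, body 38 mm diameter below; about 0.05 kg; origin at the centre of its underside, z up its axis
- cup: the tiny open white sample cup, 24 mm tall, 20 mm diameter at its rim, tapering to a 14 mm flat base; about 0.012 kg; origin at the centre of its underside, z up its axis through the mouth
- blue_mat: blue rubber mat fixed flat on the worktop, 190 mm long (its x), 100 mm wide (its y), 3 mm thick; origin at the centre of its underside; its x axis points away from the robot along its length, turned by up to 0.35 rad; two black printed rings (70 mm outer, 62 mm inner diameter) on its middle line: the far ring centred at x = +48 mm, the near ring at x = -48 mm in its frame; takes the large bottle (far) and the dropper bottle (near)
- yellow_mat: yellow rubber mat fixed flat on the worktop, 190 mm long (its x), 100 mm wide (its y), 3 mm thick; origin at the centre of its underside; its x axis points away from the robot along its length, turned by up to 0.35 rad; two black printed rings (70 mm outer, 62 mm inner diameter) on its middle line: the far ring centred at x = +48 mm, the near ring at x = -48 mm in its frame; takes the jar (near ring); its far ring stays empty
- timer: A bystander to leave alone: white lab timer with a screen, 42 x 66 x 57 mm tall; origin at the centre of its underside
- marker: A bystander to leave alone: white marker pen with black cap lying flat, 17 x 135 x 16 mm, long along its y; origin at the centre of its underside
- cap_strip: A bystander to leave alone: strip of joined red tube caps lying flat, 132 x 18 x 15 mm, long along its x; origin at the centre of its underside
- sachet: A bystander to leave alone: flat pale packet, 56 x 100 x 9 mm, long along its y; origin at the centre of its underside
Mind the look-alikes: they are no part of the job. What is shaped like the jar but brown is not meant.

How it is judged:
By the outcome, as a careful person would: the job done as asked, in the order asked, and still so for the second after the job is handed in, with the robot touching nothing.
It also fails if it takes over 120 s, if anything falls off the work surface, if the arm or the gripper's body presses on something with over 40 N, if the wrist force passes 120 N, or if a joint passes its speed limit or range.

## Working session

There is one attempt and no reset: what is moved stays moved. The work goes in short steps, Python scripts to look and compute and a shell command to move; the robot and the scene stay as the last step left them, time stands still between calls to the robot, and variables do not carry over. Pictures are saved under pics/ and viewed, at most 14 in all, crops included, and the job is handed in when it is done.

```bash
ls; mkdir -p pics; python3 - <<'E'
from cell import telemetry, imaging, r
import cv2,numpy as np
for n in("scene","top"):
    p,d=imaging.camera(n); cv2.imwrite(f"pics/{n}0.png",p[:,:,::-1]); np.save(f"pics/{n}0.npy",d)
    m=imaging.camera_model(n);print(n,m)
print(telemetry.sense(),r.nose_length)
E
```

```text
pics
scene {'fx': 389.57642691999126, 'fy': 389.57642691999126, 'cx': 325.01360865700156, 'cy': 198.47922591912425, 'eye': array([-0.22314251,  0.43584494,  0.54116379]), 'rotation': array([ 0.66597644, -1.03759539, -1.84172595])}
top {'fx': 389.4561434014226, 'fy': 389.4561434014226, 'cx': 319.38318137290577, 'cy': 203.355229318837, 'eye': array([0.30775483, 0.02098551, 1.12223226]), 'rotation': array([ 0.18210525, -0.16976866, -1.47663651])}
{'clock': 0.1, 'joint_pos': array([ 1.13586879e+00,  3.59429359e-01,  1.51129541e+00, -7.84497867e-06,
        1.27255179e+00, -1.15142014e-01]), 'dq': array([-0.00012043, -0.00222686, -0.00449341, -0.00153513, -0.00137418,
        0.00068276]), 'joint_efforts': array([ 1.05960364e-03, -5.16356564e+01, -2.71404541e+01,  6.79721846e-02,
        2.74935120e-02, -3.83004391e-06]), 'ee_pos': array([0.18840317, 0.56903595, 0.24690676]), 'tcp_rot': array([-5.00104892e-01, -3.10107484e+00,  2.54849138e-03]), 'wrist_force': array([ 0.53146491, -0.29012398, -0.59234431]), 'ft_torque': array([-0.00383921,  0.00754794, -0.02836816]), 'grip_force': 0.0, 'opening': 0.9978859408336371} 0.025
```

View pics/scene0.png

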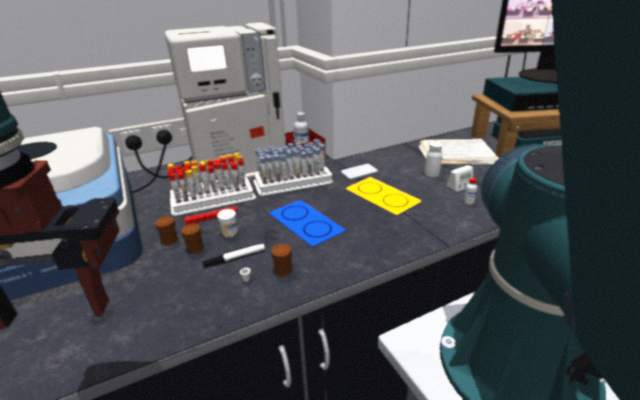

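View pics/top0.png

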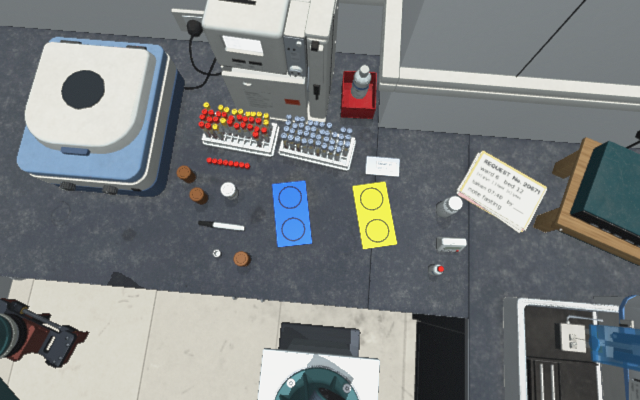

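Candidates (top image):
- Large bottle: (452,204) on the open worktop, or (362,78) in the red box. I choose (452,204).
- Dropper: only (438,270).
- Jar: white (228,190); the brown ones at (185,173), (197,195) and (241,258) are decoys.
- Cup: (217,253).

I'll check these in one close crop.

```bash
cat > h.py <<'E'
from cell import telemetry, imaging, r
import cv2,numpy as np
from scipy.spatial.transform import Rotation as R
def px2w(m,u,v,z=None,d=None):
    c=np.array([(u-m['cx'])/m['fx'],-(v-m['cy'])/m['fy'],-1.]); w=R.from_rotvec(m['rotation']).apply(c)
    return m['eye']+w*(d if d is not None else (z-m['eye'][2])/w[2])
def w2px(m,p):
    c=R.from_rotvec(m['rotation']).inv().apply(np.array(p)-m['eye'])
    return m['cx']-m['fx']*c[0]/c[2], m['cy']+m['fy']*c[1]/c[2]
def cloud(m,d):
    v,u=np.mgrid[:400,:640]; c=np.stack([(u-m['cx'])/m['fx'],-(v-m['cy'])/m['fy'],-np.ones(u.shape)],-1)*d[...,None]
    return R.from_rotvec(m['rotation']).apply(c.reshape(-1,3)).reshape(400,640,3)+m['eye']
E
python3 - <<'E'
from h import *
p=cv2.imread("pics/top0.png");d=np.load("pics/top0.npy");m=imaging.camera_model("top");C=cloud(m,d)
a=cv2.resize(p[180:300,400:500],None,fx=4,fy=4,interpolation=2);b=cv2.resize(p[160:280,170:260],None,fx=4,fy=4,interpolation=2)
cv2.imwrite("pics/c1.png",np.hstack([a,b]))
for n,(u,v),rad in [("big",(452,204),25),("drop",(438,270),14),("jar",(228,190),16),("cup",(217,253),9),("brown3",(241,258),14),("b2",(197,195),12),("sach",(383,166),20),("timer",(452,244),22)]:
    S=C[v-rad:v+rad,u-rad:u+rad].reshape(-1,3);S=S[(S[:,2]>.005)&(S[:,2]<.13)]
    zt=np.percentile(S[:,2],98); T=S[S[:,2]>zt-.006]
    print(n,S.min(0).round(3),S.max(0).round(3),"top c",((T.min(0)+T.max(0))/2).round(4),T.mean(0).round(4),len(T))
hsv=cv2.cvtColor(p,cv2.COLOR_BGR2HSV)
for n,lo,hi,x0,x1 in[("blue",(105,150,100),(125,255,255),260,330),("yel",(22,120,120),(35,255,255),345,405)]:
    k=cv2.inRange(hsv,lo,hi);k[:,:x0]=0;k[:,x1:]=0;k[:170]=0;k[260:]=0
    c=max(cv2.findContours(k,0,1)[0],key=cv2.contourArea)[:,0]
    W=np.array([px2w(m,u,v,z=.003)[:2] for u,v in c]).astype(np.float32)
    (cx,cy),s,ang=cv2.minAreaRect(W); B=cv2.boxPoints(((cx,cy),s,ang))
    e=max([B[1]-B[0],B[2]-B[1]],key=np.linalg.norm); e=e/np.linalg.norm(e)*np.sign(e[0]); cc=np.array([cx,cy])
    print(n,cc,s,"yaw",np.arctan2(e[1],e[0]),"far",cc+.048*e,"near",cc-.048*e, "z",np.median(C[k>0][:,2]))
E
```

```text
big [ 0.528 -0.417  0.005] [ 0.674 -0.3    0.105] top c [ 0.5764 -0.3256  0.1007] [ 0.5764 -0.3248  0.0992] 147
drop [ 0.371 -0.336  0.005] [ 0.429 -0.273  0.072] top c [ 0.4004 -0.2982  0.0688] [ 0.3997 -0.2983  0.0689] 29
jar [0.543 0.268 0.005] [0.631 0.361 0.062] top c [0.5726 0.3029 0.0583] [0.5718 0.3028 0.0576] 140
cup [0.384 0.301 0.005] [0.422 0.341 0.026] top c [0.3928 0.318  0.0229] [0.3929 0.3183 0.0229] 22
brown3 [0.361 0.221 0.006] [0.415 0.286 0.062] top c [0.3819 0.2404 0.0589] [0.3814 0.2403 0.0582] 145
b2 [0.53  0.369 0.005] [0.58  0.442 0.063] top c [0.5506 0.3889 0.0587] [0.5496 0.3889 0.0579] 138
sach [ 0.634 -0.192  0.005] [ 0.743 -0.086  0.015] top c [ 0.6948 -0.1371  0.0109] [ 0.695  -0.1379  0.0092] 480
timer [ 0.41  -0.378  0.005] [ 0.528 -0.289  0.061] top c [ 0.4782 -0.3375  0.0572] [ 0.4778 -0.3381  0.056 ] 147
blue [0.52985209 0.1209259 ] (0.19024382531642914, 0.10036960989236832) yaw 0.19832215 far [0.57691122 0.13038309] near [0.48279296 0.11146872] z 0.0030268191054074745
yel [ 0.54708683 -0.12065418] (0.19159746170043945, 0.10099143534898758) yaw 0.2327489 far [ 0.59379256 -0.10958283] near [ 0.50038111 -0.13172553] z 0.002744523522652753
```

View pics/c1.png

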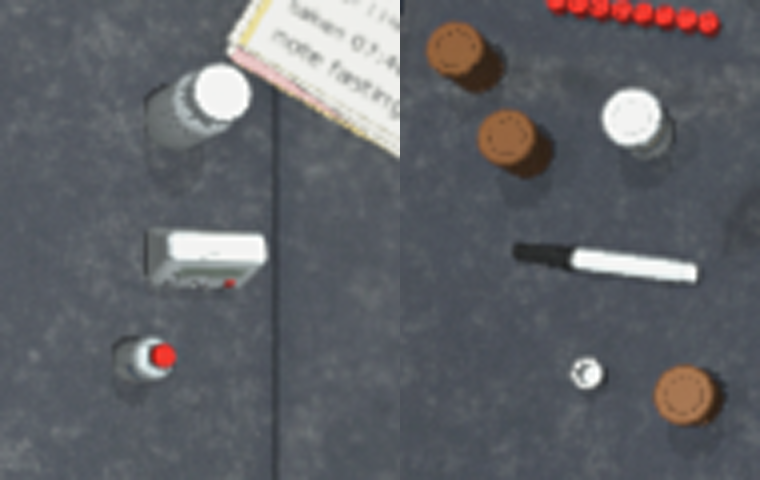

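The crop confirms them: white-capped bottle (452,204), red-capped dropper (438,270), white jar (228,190), and the cup standing mouth up (217,253). Next I align the tool with the world axes and head for the bottle. The order is bottle, dropper, jar, cup.

```bash
python3 -m pendant '[[[0,0,0,0,0,-0.14],[0,0,0,0,0,-0.14],[0,0,0,0,0,-0.13],[-0.2,-0.1,0,0,0,0],[-0.3,-0.2,0,0,0,0],[-0.3,-0.3,0,0,0,0],[-0.3,-0.3,0,0,0,0],[-0.3,-0.3,0,0,0,0],[-0.3,-0.3,0,0,0,0],[-0.3,-0.3,0,0,0,0],[-0.3,-0.3,0,0,0,0],[-0.3,-0.3,0,0,0,0],[-0.3,-0.3,0,0,0,0],[-0.3,-0.3,0,0,0,0],[-0.3,-0.3,0,0,0,0],[0,-0.4,0,0,0,0],[0,-0.4,0,0,0,0],[0,-0.4,0,0,0,0],[0,-0.4,0,0,0,0],[0,0,0,0,0,0]]]' -1 15
cat > go.py <<'E'
import sys
from h import *
s=telemetry.sense();M=R.from_rotvec(s['tcp_rot'])
t=np.array([float(x) for x in sys.argv[1:4]])
print("tcp",s['ee_pos'].round(4),"t",s['clock'],"open",round(s['opening'],3),"grip",round(s['grip_force'],1),"wf",s['wrist_force'].round(1),"j",s['joint_pos'].round(2))
print("shift(units)",(M.inv().apply(t-s['ee_pos'])*10).round(3),"turn",((M.inv()*R.from_rotvec([0,np.pi,0])).as_rotvec()/np.radians(45)).round(3))
E
python3 go.py .5764 -.3252 .2
```

```text
clock: 2.1
ee_pos: [0.5394, 0.0762, 0.2473]
tcp_rot: [-0.003, -3.141, 0.003]
wrist_force: [-0.5, 0.9, 0.1]
opening: 1.0
grip_force: 0.0
tcp [0.5394 0.0762 0.2473] t 2.1 open 1.0 grip 0.0 wf [-0.5  0.9  0.1] j [ 0.01  0.28  1.63 -0.    1.23 -1.55]
shift(units) [-0.377 -4.012  0.481] turn [-0.003 -0.001 -0.002]
```

```bash
python3 -m pendant '[[[-0.03,-0.3,0,0,0,0],[-0.03,-0.4,0,0,0,0],[-0.03,-0.4,0,0,0,0],[-0.04,-0.4,0,0,0,0],[-0.04,-0.4,0,0,0,0],[-0.04,-0.4,0,0,0,0],[-0.04,-0.4,0,0,0,0],[-0.04,-0.4,0.1,0,0,0],[-0.04,-0.4,0.1,0,0,0],[-0.04,-0.3,0.2,0,0,0],[0,-0.2,0.1,0,0,0],[0,0,0,0,0,0],[0,0,0,0,0,0]]]'
python3 go.py .5764 -.3252 .056
```

```text
clock: 3.4
ee_pos: [0.5774, -0.3185, 0.1973]
tcp_rot: [0.003, -3.141, -0.002]
wrist_force: [-0.4, -0.5, 0.0]
opening: 1.003
grip_force: 0.0
tcp [ 0.5774 -0.3185  0.1973] t 3.4 open 1.003 grip 0.0 wf [-0.4 -0.5  0. ] j [-0.61  0.49  1.43  0.    1.23 -2.18]
shift(units) [ 0.008 -0.069  1.413] turn [ 0.002 -0.001  0.002]
```

```bash
python3 -m pendant '[[[0.01,-0.07,0.1,0,0,0],[0,0,0.2,0,0,0],[0,0,0.2,0,0,0],[0,0,0.2,0,0,0],[0,0,0.2,0,0,0],[0,0,0.2,0,0,0],[0,0,0.2,0,0,0],[0,0,0.11,0,0,0],[0,0,0,0,0,0],[0,0,0,0,0,0]]]' -0.6
python3 -m pendant '[[[0,0,0,0,0,0],[0,0,0,0,0,0],[0,0,0,0,0,0],[0,0,0,0,0,0],[0,0,0,0,0,0],[0,0,0,0,0,0],[0,0,0,0,0,0],[0,0,0,0,0,0]]]' 1 15
python3 go.py .5769 .1304 .2
```

```text
clock: 4.4
ee_pos: [0.577, -0.3264, 0.0573]
tcp_rot: [-0.004, 3.141, -0.001]
wrist_force: [-0.9, 0.6, 0.3]
opening: 0.796
grip_force: 0.0
clock: 5.2
ee_pos: [0.5771, -0.3267, 0.0574]
tcp_rot: [-0.003, 3.141, -0.001]
wrist_force: [0.1, 0.8, 5.9]
opening: 0.52
grip_force: 15.0
tcp [ 0.5771 -0.3267  0.0574] t 5.2 open 0.52 grip 15.0 wf [0.1 0.8 5.9] j [-0.62  0.65  1.53  0.    0.96 -2.19]
shift(units) [-0.01   4.571 -1.429] turn [-0.001  0.001  0.003]
```

```bash
python3 -m pendant '[[[0,0,-0.1,0,0,0],[0,0,-0.2,0,0,0],[0,0,-0.2,0,0,0],[0,0,-0.3,0,0,0],[0,0.1,-0.3,0,0,0],[0,0.2,-0.1,0,0,0],[0,0.3,0,0,0,0],[0,0.4,0,0,0,0],[0,0.4,0,0,0,0],[0,0.4,0,0,0,0],[0,0.4,0,0,0,0],[0,0.4,0,0,0,0],[0,0.4,0,0,0,0],[0,0.4,0,0,0,0],[0,0.4,0,0,0,0],[0,0.4,0,0,0,0],[0,0.3,0,0,0,0],[0,0.1,0,0,0,0],[0,0,0,0,0,0],[0,0,0,0,0,0]]]'
python3 go.py .5769 .1304 .0607
```

```text
clock: 7.2
ee_pos: [0.575, 0.1328, 0.1762]
tcp_rot: [0.004, -3.141, 0.001]
wrist_force: [0.3, -0.8, -1.0]
opening: 0.523
grip_force: 14.9
tcp [0.575  0.1328 0.1762] t 7.2 open 0.523 grip 14.9 wf [ 0.3 -0.8 -1. ] j [ 0.11  0.42  1.61 -0.    1.11 -1.46]
shift(units) [-0.02  -0.023  1.155] turn [-0.001 -0.001  0.004]
```

```bash
python3 -m pendant '[[[-0.025,-0.024,0.1,0,0,0],[0,0,0.2,0,0,0],[0,0,0.2,0,0,0],[0,0,0.2,0,0,0],[0,0,0.2,0,0,0],[0,0,0.1,0,0,0],[0,0,0.05,0,0,0],[0,0,0.05,0,0,0],[0,0,0.03,0,0,0],[0,0,0,0,0,0],[0,0,0,0,0,0]]]'
python3 go.py .5776 .1304 .0604
```

```text
clock: 8.3
ee_pos: [0.5785, 0.1311, 0.0642]
tcp_rot: [-0.004, 3.141, -0.0]
wrist_force: [-0.3, 0.8, -0.7]
opening: 0.519
grip_force: 14.9
tcp [0.5785 0.1311 0.0642] t 8.3 open 0.519 grip 14.9 wf [-0.3  0.8 -0.7] j [ 0.11  0.56  1.7  -0.    0.88 -1.47]
shift(units) [ 0.009 -0.007  0.038] turn [-0.     0.001  0.003]
```

```bash
python3 -m pendant '[[[0.008,-0.007,0.02,0,0,0],[0,0,0.015,0,0,0],[0,0,0,0,0,0],[0,0,0,0,0,0]]]'
python3 -m pendant '[[[0,0,0,0,0,0],[0,0,0,0,0,0],[0,0,0,0,0,0],[0,0,0,0,0,0],[0,0,0,0,0,0]]]' -0.6
python3 -m pendant '[[[0,0,-0.1,0,0,0],[0,0,-0.3,0,0,0],[0,0,-0.3,0,0,0],[0,0,-0.3,0,0,0],[0,0,-0.2,0,0,0],[0,-0.3,0,0,0,0],[0.1,-0.4,0,0,0,0],[0.15,-0.4,0,0,0,0],[0.15,-0.4,0,0,0,0],[0.15,-0.4,0,0,0,0],[0.15,-0.4,0,0,0,0],[0.15,-0.4,0,0,0,0],[0.15,-0.4,0,0,0,0],[0.15,-0.4,0,0,0,0],[0.15,-0.4,0,0,0,0],[0.15,-0.3,0,0,0,0],[0.15,0,0,0,0,0],[0.15,0,0,0,0,0],[0,0,0,0,0,0],[0,0,0,0,0,0]]]'
python3 go.py .4002 -.2982 .036
python3 - <<'E'
from h import *
p,d=imaging.camera("top");m=imaging.camera_model("top");C=cloud(m,d);cv2.imwrite("pics/t1.png",cv2.resize(p[100:300,240:500,::-1],None,fx=3,fy=3))
u,v=map(int,w2px(m,(.577,.13,.1)));S=C[v-25:v+25,u-25:u+25].reshape(-1,3);T=S[(S[:,2]>.097)&(S[:,2]<.115)];print((T.min(0)+T.max(0))/2,T.mean(0),len(T))
E
```

```text
clock: 8.7
ee_pos: [0.5775, 0.1304, 0.0604]
tcp_rot: [-0.003, 3.141, 0.0]
wrist_force: [0.8, 0.1, 1.4]
opening: 0.523
grip_force: 14.9
clock: 9.2
ee_pos: [0.5772, 0.1303, 0.0601]
tcp_rot: [0.003, -3.141, 0.0]
wrist_force: [-0.9, 0.5, -0.1]
opening: 0.802
grip_force: 0.0
clock: 11.2
ee_pos: [0.4032, -0.289, 0.1805]
tcp_rot: [-0.004, 3.141, 0.0]
wrist_force: [-0.8, 0.8, 0.2]
opening: 0.801
grip_force: 0.0
tcp [ 0.4032 -0.289   0.1805] t 11.2 open 0.801 grip 0.0 wf [-0.8  0.8  0.2] j [-0.76  0.29  1.81  0.    1.04 -2.34]
shift(units) [ 0.03  -0.092  1.445] turn [0.    0.    0.003]
[0.57766957 0.12947605 0.10213525] [0.57703514 0.12900486 0.1018656 ] 155
```

View pics/t1.png

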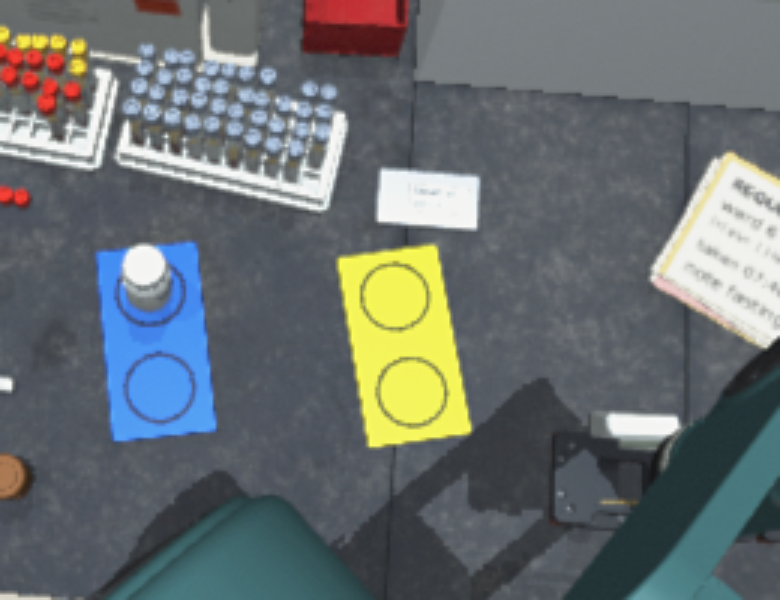

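The bottle stands upright in the blue far ring (crop 150,290), within about 1 mm. Dropper next.

```bash
python3 -m pendant '[[[0.03,-0.092,0.1,0,0,0],[0,0,0.2,0,0,0],[0,0,0.2,0,0,0],[0,0,0.2,0,0,0],[0,0,0.2,0,0,0],[0,0,0.2,0,0,0],[0,0,0.2,0,0,0],[0,0,0.14,0,0,0],[0,0,0,0,0,0],[0,0,0,0,0,0]]]' -0.3
python3 -m pendant '[[[0,0,0,0,0,0],[0,0,0,0,0,0],[0,0,0,0,0,0],[0,0,0,0,0,0],[0,0,0,0,0,0],[0,0,0,0,0,0],[0,0,0,0,0,0],[0,0,0,0,0,0],[0,0,0,0,0,0],[0,0,0,0,0,0]]]' 1 8
python3 go.py .4828 .1115 .16
```

```text
clock: 12.25
ee_pos: [0.4004, -0.2992, 0.0357]
tcp_rot: [0.004, -3.141, -0.001]
wrist_force: [0.8, -0.3, 0.4]
opening: 0.653
grip_force: 0.0
clock: 13.25
ee_pos: [0.4004, -0.2995, 0.0365]
tcp_rot: [-0.003, 3.141, -0.001]
wrist_force: [-1.2, -0.4, 6.0]
opening: 0.31
grip_force: 8.0
tcp [ 0.4004 -0.2995  0.0365] t 13.25 open 0.31 grip 8.0 wf [-1.2 -0.4  6. ] j [-0.78  0.52  1.93 -0.    0.7  -2.35]
shift(units) [-0.833  4.108 -1.237] turn [-0.001  0.001  0.003]
```

```bash
python3 -m pendant '[[[0,0,-0.1,0,0,0],[0,0,-0.2,0,0,0],[0,0,-0.3,0,0,0],[0,0,-0.3,0,0,0],[-0.03,0.1,-0.3,0,0,0],[-0.05,0.2,0,0,0,0],[-0.05,0.3,0,0,0,0],[-0.07,0.4,0,0,0,0],[-0.07,0.4,0,0,0,0],[-0.07,0.4,0,0,0,0],[-0.07,0.4,0,0,0,0],[-0.07,0.4,0,0,0,0],[-0.07,0.4,0,0,0,0],[-0.07,0.4,0,0,0,0],[-0.07,0.4,0,0,0,0],[-0.07,0.3,0,0,0,0],[-0.03,0,0,0,0,0],[0,0,0,0,0,0],[0,0,0,0,0,0]]]'
python3 go.py .4828 .1115 .0395
```

```text
clock: 15.15
ee_pos: [0.4778, 0.1101, 0.1562]
tcp_rot: [0.003, -3.141, 0.001]
wrist_force: [1.0, -1.0, -0.4]
opening: 0.314
grip_force: 8.0
tcp [0.4778 0.1101 0.1562] t 15.15 open 0.314 grip 8.0 wf [ 1.  -1.  -0.4] j [ 0.09  0.31  1.85 -0.    0.98 -1.49]
shift(units) [-0.051  0.015  1.166] turn [-0.001 -0.001  0.002]
```

```bash
python3 -m pendant '[[[-0.05,0.015,0.1,0,0,0],[0,0,0.2,0,0,0],[0,0,0.2,0,0,0],[0,0,0.2,0,0,0],[0,0,0.2,0,0,0],[0,0,0.1,0,0,0],[0,0,0.08,0,0,0],[0,0,0.05,0,0,0],[0,0,0,0,0,0],[0,0,0,0,0,0]]]'
python3 go.py .4828 .1115 .0395
```

```text
clock: 16.15
ee_pos: [0.4837, 0.1123, 0.0436]
tcp_rot: [-0.003, 3.141, -0.0]
wrist_force: [-0.1, 1.0, 0.4]
opening: 0.31
grip_force: 8.0
tcp [0.4837 0.1123 0.0436] t 16.15 open 0.31 grip 8.0 wf [-0.1  1.   0.4] j [ 0.09  0.5   1.93 -0.    0.71 -1.48]
shift(units) [ 0.009 -0.008  0.041] turn [-0.     0.001  0.003]
```

```bash
python3 -m pendant '[[[0.008,-0.008,0.02,0,0,0],[0,0,0.018,0,0,0],[0,0,0,0,0,0],[0,0,0,0,0,0]]]'
python3 -m pendant '[[[0,0,0,0,0,0],[0,0,0,0,0,0],[0,0,0,0,0,0],[0,0,0,0,0,0],[0,0,0,0,0,0]]]' -0.4
python3 -m pendant '[[[0,0,-0.1,0,0,0],[0,0,-0.3,0,0,0],[0,0,-0.3,0,0,0],[0,0,-0.3,0,0,0],[0,0,-0.3,0,0,0],[0,0,-0.1,0,0,0],[0,0.3,0,0,0,0],[-0.1,0.4,0,0,0,0],[-0.2,0.4,0,0,0,0],[-0.2,0.4,0,0,0,0],[-0.2,0.3,0,0,0,0],[-0.2,0.1,0,0,0,0],[0,0,0,0,0,0],[0,0,0,0,0,0]]]'
python3 go.py .5724 .3029 .054
python3 - <<'E'
from h import *
p,d=imaging.camera("top");m=imaging.camera_model("top");C=cloud(m,d);cv2.imwrite("pics/t2.png",cv2.resize(p[100:300,160:420,::-1],None,fx=3,fy=3))
for q,lo,hi in[((.577,.13,.1),.097,.115),((.483,.1115,.07),.068,.08)]:
    u,v=map(int,w2px(m,q));S=C[v-10:v+10,u-10:u+10].reshape(-1,3);T=S[(S[:,2]>lo)&(S[:,2]<hi)]
    print(T.mean(0) if len(T) else None,len(T))
E
```

```text
clock: 16.55
ee_pos: [0.4827, 0.1116, 0.0395]
tcp_rot: [-0.004, 3.141, -0.0]
wrist_force: [0.8, -0.7, 2.3]
opening: 0.312
grip_force: 8.0
clock: 17.05
ee_pos: [0.4825, 0.1116, 0.0393]
tcp_rot: [0.003, -3.141, 0.0]
wrist_force: [-0.2, 0.9, 1.2]
opening: 0.692
grip_force: 0.0
clock: 18.45
ee_pos: [0.5712, 0.3014, 0.1784]
tcp_rot: [0.004, -3.139, 0.002]
wrist_force: [-0.5, -0.6, 0.6]
opening: 0.7
grip_force: 0.0
tcp [0.5712 0.3014 0.1784] t 18.45 open 0.7 grip 0.0 wf [-0.5 -0.6  0.6] j [ 0.38  0.49  1.48 -0.    1.18 -1.19]
shift(units) [-0.015  0.017  1.244] turn [-0.001 -0.003  0.003]
[0.57734852 0.12920906 0.10190038] 153
[0.48239988 0.1092875  0.07204815] 27
```

View pics/t2.png

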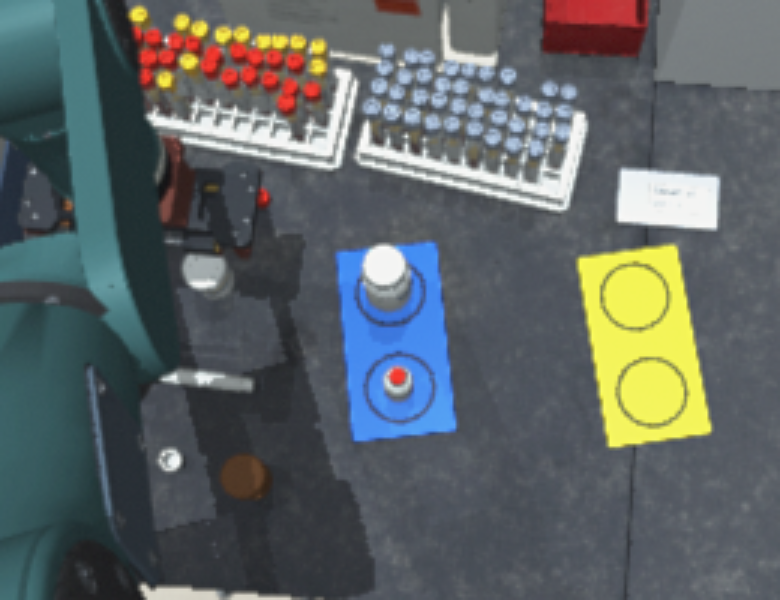

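Both bottles stand in the blue rings (crop 388,290 and 398,388). Now the jar.

```bash
python3 -m pendant '[[[-0.015,0.017,0.1,0,0,0],[0,0,0.2,0,0,0],[0,0,0.2,0,0,0],[0,0,0.2,0,0,0],[0,0,0.2,0,0,0],[0,0,0.2,0,0,0],[0,0,0.14,0,0,0],[0,0,0,0,0,0],[0,0,0,0,0,0]]]' -0.4
python3 -m pendant '[[[0,0,0,0,0,0],[0,0,0,0,0,0],[0,0,0,0,0,0],[0,0,0,0,0,0],[0,0,0,0,0,0],[0,0,0,0,0,0],[0,0,0,0,0,0],[0,0,0,0,0,0]]]' 1 12
python3 go.py .5008 -.1315 .19
```

```text
clock: 19.4
ee_pos: [0.5734, 0.3032, 0.0554]
tcp_rot: [0.003, -3.141, 0.0]
wrist_force: [1.1, -0.4, 0.1]
opening: 0.7
grip_force: 0.0
clock: 20.2
ee_pos: [0.5742, 0.3036, 0.0561]
tcp_rot: [-0.004, 3.14, 0.0]
wrist_force: [0.4, -1.6, 5.7]
opening: 0.455
grip_force: 12.0
tcp [0.5742 0.3036 0.0561] t 20.2 open 0.455 grip 12.0 wf [ 0.4 -1.6  5.7] j [ 0.38  0.63  1.57 -0.    0.94 -1.19]
shift(units) [ 0.742 -4.349 -1.341] turn [0.    0.002 0.003]
```

```bash
python3 -m pendant '[[[0,0,-0.1,0,0,0],[0,0,-0.2,0,0,0],[0,0,-0.3,0,0,0],[0,0,-0.3,0,0,0],[0,0,-0.3,0,0,0],[0,-0.1,-0.2,0,0,0],[0.03,-0.3,0,0,0,0],[0.06,-0.3,0,0,0,0],[0.06,-0.4,0,0,0,0],[0.06,-0.4,0,0,0,0],[0.06,-0.4,0,0,0,0],[0.06,-0.4,0,0,0,0],[0.07,-0.4,0,0,0,0],[0.07,-0.4,0,0,0,0],[0.07,-0.4,0,0,0,0],[0.07,-0.4,0,0,0,0],[0.07,-0.3,0,0,0,0],[0.05,-0.15,0,0,0,0],[0,0,0,0,0,0],[0,0,0,0,0,0]]]'
python3 go.py .5016 -.1315 .0591
```

```text
clock: 22.2
ee_pos: [0.5014, -0.1314, 0.1955]
tcp_rot: [0.002, -3.141, -0.001]
wrist_force: [-0.5, -0.8, -0.8]
opening: 0.456
grip_force: 12.0
tcp [ 0.5014 -0.1314  0.1955] t 22.2 open 0.456 grip 12.0 wf [-0.5 -0.8 -0.8] j [-0.39  0.3   1.75  0.    1.09 -1.96]
shift(units) [-0.002 -0.002  1.364] turn [ 0.001 -0.     0.001]
```

```bash
python3 -m pendant '[[[0,0,0.1,0,0,0],[0,0,0.2,0,0,0],[0,0,0.2,0,0,0],[0,0,0.2,0,0,0],[0,0,0.2,0,0,0],[0,0,0.2,0,0,0],[0,0,0.1,0,0,0],[0,0,0.1,0,0,0],[0,0,0.03,0,0,0],[0,0,0,0,0,0],[0,0,0,0,0,0]]]'
python3 go.py .5016 -.1315 .0591
```

```text
clock: 23.3
ee_pos: [0.5021, -0.1318, 0.0629]
tcp_rot: [-0.004, 3.141, -0.001]
wrist_force: [0.4, -0.3, -0.5]
opening: 0.452
grip_force: 12.0
tcp [ 0.5021 -0.1318  0.0629] t 23.3 open 0.452 grip 12.0 wf [ 0.4 -0.3 -0.5] j [-0.39  0.49  1.87 -0.    0.78 -1.96]
shift(units) [0.005 0.003 0.038] turn [-0.001  0.001  0.003]
```

```bash
python3 -m pendant '[[[0.005,0.003,0.02,0,0,0],[0,0,0.015,0,0,0],[0,0,0,0,0,0],[0,0,0,0,0,0]]]'
python3 -m pendant '[[[0,0,0,0,0,0],[0,0,0,0,0,0],[0,0,0,0,0,0],[0,0,0,0,0,0],[0,0,0,0,0,0]]]' -0.5
python3 -m pendant '[[[0,0,-0.1,0,0,0],[0,0,-0.3,0,0,0],[0,0,-0.3,0,0,0],[0,0,-0.3,0,0,0],[0,0.2,-0.2,0,0,0],[0,0.3,0,0,0,0],[0,0.4,0,0,0,0],[0.05,0.4,0,0,0,0],[0.1,0.4,0,0,0,0],[0.1,0.4,0,0,0,0],[0.1,0.4,0,0,0,0],[0.1,0.4,0,0,0,0],[0.1,0.4,0,0,0,0],[0.15,0.4,0,0,0,0],[0.15,0.4,0,0,0,0],[0.15,0.3,0,0,0,0],[0.1,0.1,0,0,0,0],[0,0,0,0,0,0],[0,0,0,0,0,0]]]' -0.3
python3 go.py .3929 .3183 .028
python3 - <<'E'
from h import *
p,d=imaging.camera("top");m=imaging.camera_model("top");C=cloud(m,d);cv2.imwrite("pics/t3.png",cv2.resize(p[150:270,180:420,::-1],None,fx=3,fy=3))
for q,lo,hi in[((.5006,-.1315,.06),.055,.07)]:
    u,v=map(int,w2px(m,q));S=C[v-16:v+16,u-16:u+16].reshape(-1,3);T=S[(S[:,2]>lo)&(S[:,2]<hi)]
    print((T.min(0)+T.max(0))/2,T.mean(0),len(T))
E
```

```text
clock: 23.7
ee_pos: [0.5013, -0.1316, 0.0591]
tcp_rot: [-0.003, 3.141, -0.001]
wrist_force: [0.2, -0.1, 0.5]
opening: 0.457
grip_force: 12.0
clock: 24.2
ee_pos: [0.501, -0.1314, 0.0588]
tcp_rot: [0.003, -3.141, 0.0]
wrist_force: [0.2, -0.1, -0.5]
opening: 0.749
grip_force: 0.0
clock: 26.1
ee_pos: [0.3901, 0.3176, 0.1791]
tcp_rot: [-0.005, 3.141, -0.001]
wrist_force: [0.5, -0.4, -0.2]
opening: 0.649
grip_force: 0.0
tcp [0.3901 0.3176 0.1791] t 26.1 open 0.649 grip 0.0 wf [ 0.5 -0.4 -0.2] j [ 0.55  0.3   1.8  -0.    1.04 -1.03]
shift(units) [-0.027  0.008  1.511] turn [-0.001  0.     0.004]
[ 0.49888798 -0.13202828  0.05971745] [ 0.4988963  -0.13146954  0.05978937] 169
```

View pics/t3.png

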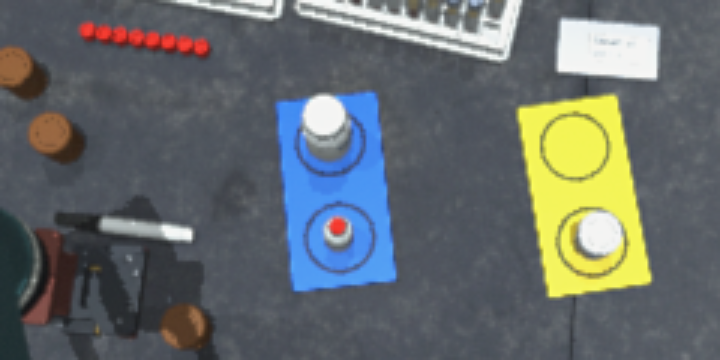

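Jar stands in the yellow near ring (crop 600,235), about 1 mm off centre. Now the cup.

```bash
python3 -m pendant '[[[-0.027,0.008,0.1,0,0,0],[0,0,0.2,0,0,0],[0,0,0.2,0,0,0],[0,0,0.2,0,0,0],[0,0,0.2,0,0,0],[0,0,0.2,0,0,0],[0,0,0.15,0,0,0],[0,0,0.1,0,0,0],[0,0,0.08,0,0,0],[0,0,0.04,0,0,0],[0,0,0,0,0,0],[0,0,0,0,0,0]]]' -0.1
python3 go.py .3929 .3183 .029
```

```text
clock: 27.35
ee_pos: [0.3931, 0.3193, 0.0322]
tcp_rot: [-0.003, 3.141, 0.0]
wrist_force: [0.5, 0.2, 0.5]
opening: 0.549
grip_force: 0.0
tcp [0.3931 0.3193 0.0322] t 27.35 open 0.549 grip 0.0 wf [0.5 0.2 0.5] j [ 0.55  0.53  1.91 -0.    0.7  -1.03]
shift(units) [ 0.002 -0.01   0.032] turn [0.    0.001 0.003]
```

```bash
python3 -m pendant '[[[0,-0.01,0.03,0,0,0],[0,0,0.005,0,0,0],[0,0,0,0,0,0],[0,0,0,0,0,0],[0,0,0,0,0,0]]]' - 5
python3 -m pendant '[[[0,0,0,0,0,0],[0,0,0,0,0,0],[0,0,0,0,0,0],[0,0,0,0,0,0],[0,0,0,0,0,0],[0,0,0,0,0,0],[0,0,0,0,0,0],[0,0,0,0,0,0],[0,0,0,0,0,0],[0,0,0,0,0,0]]]' 1 5
python3 -m pendant '[[[0,0,-0.05,0,0,0],[0,0,-0.1,0,0,0],[0,0,-0.2,0,0,0],[0,0,-0.2,0,0,0],[0,0,-0.2,0,0,0],[0,0,-0.2,0,0,0],[0,0,-0.2,0,0,0],[0,0,-0.2,0,0,0],[0,0,-0.2,0,0,0],[0,0,0,0,0,0],[0,0,0,0,0,0]]]'
python3 go.py .499 -.1317 .18
python3 - <<'E'
from h import *
p,d=imaging.camera("scene");m=imaging.camera_model("scene");s=telemetry.sense()
u,v=map(int,w2px(m,s['ee_pos']-[0,0,.02]));cv2.imwrite("pics/s1.png",cv2.resize(p[v-45:v+45,u-60:u+60,::-1],None,fx=6,fy=6,interpolation=2))
E
```

```text
clock: 27.85
ee_pos: [0.3928, 0.3183, 0.0284]
tcp_rot: [-0.004, 3.141, 0.0]
wrist_force: [1.2, 0.7, -0.1]
opening: 0.554
grip_force: 0.0
clock: 28.85
ee_pos: [0.3928, 0.3182, 0.0283]
tcp_rot: [0.003, -3.142, 0.0]
wrist_force: [-0.1, -0.4, -0.4]
opening: 0.206
grip_force: 5.0
clock: 29.95
ee_pos: [0.3929, 0.3183, 0.1839]
tcp_rot: [-0.004, 3.14, 0.001]
wrist_force: [0.1, -0.2, -0.3]
opening: 0.21
grip_force: 5.0
tcp [0.3929 0.3183 0.1839] t 29.95 open 0.21 grip 5.0 wf [ 0.1 -0.2 -0.3] j [ 0.54  0.3   1.79 -0.    1.06 -1.03]
shift(units) [-1.051 -4.502  0.037] turn [0.001 0.002 0.003]
```

View pics/s1.png

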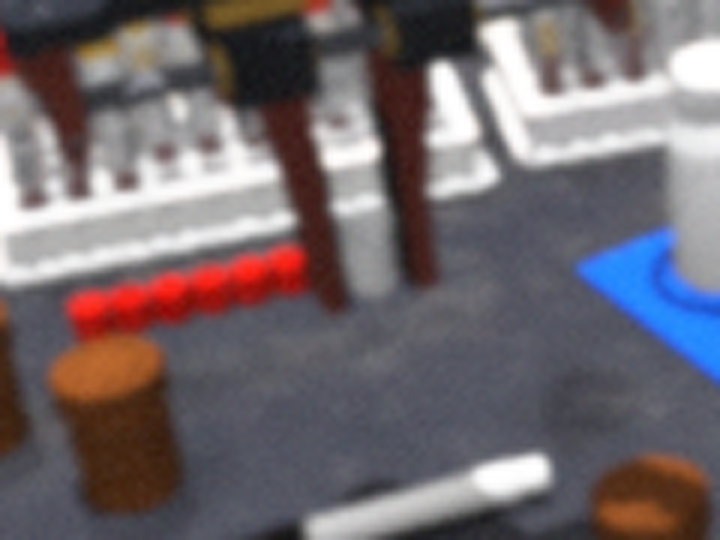

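The cup hangs upright between the fingers (crop 367,250). I'll carry it gently to the jar.

```bash
python3 -m pendant '[[[-0.02,-0.1,0,0,0,0],[-0.03,-0.2,0,0,0,0],[-0.06,-0.3,0,0,0,0],[-0.07,-0.3,0,0,0,0],[-0.07,-0.3,0,0,0,0],[-0.07,-0.3,0,0,0,0],[-0.07,-0.3,0,0,0,0],[-0.07,-0.3,0,0,0,0],[-0.07,-0.3,0,0,0,0],[-0.07,-0.3,0,0,0,0],[-0.07,-0.3,0,0,0,0],[-0.07,-0.3,0,0,0,0],[-0.07,-0.3,0,0,0,0],[-0.07,-0.3,0,0,0,0],[-0.07,-0.3,0,0,0,0],[-0.06,-0.2,0,0,0,0],[-0.04,-0.1,0,0,0,0],[0,0,0,0,0,0],[0,0,0,0,0,0]]]'
python3 go.py .499 -.1317 .093
```

```text
clock: 31.9
ee_pos: [0.4979, -0.1309, 0.1828]
tcp_rot: [0.003, -3.14, -0.001]
wrist_force: [-0.7, 0.7, -0.5]
opening: 0.209
grip_force: 5.0
tcp [ 0.4979 -0.1309  0.1828] t 31.9 open 0.209 grip 5.0 wf [-0.7  0.7 -0.5] j [-0.39  0.31  1.77  0.    1.06 -1.96]
shift(units) [-0.012 -0.009  0.898] turn [ 0.001 -0.002  0.003]
```

```bash
python3 -m pendant '[[[-0.012,-0.009,0.1,0,0,0],[0,0,0.2,0,0,0],[0,0,0.2,0,0,0],[0,0,0.2,0,0,0],[0,0,0.1,0,0,0],[0,0,0.05,0,0,0],[0,0,0.03,0,0,0],[0,0,0,0,0,0],[0,0,0,0,0,0]]]'
python3 go.py .499 -.1317 .0896
```

```text
clock: 32.8
ee_pos: [0.5005, -0.1326, 0.096]
tcp_rot: [-0.004, 3.141, -0.001]
wrist_force: [-0.8, 0.2, -0.5]
opening: 0.21
grip_force: 5.0
tcp [ 0.5005 -0.1326  0.096 ] t 32.8 open 0.21 grip 5.0 wf [-0.8  0.2 -0.5] j [-0.39  0.44  1.85 -0.    0.86 -1.97]
shift(units) [0.015 0.009 0.064] turn [-0.001  0.001  0.003]
```

```bash
python3 -m pendant '[[[0.01,0.008,0.02,0,0,0],[0,0,0.02,0,0,0],[0,0,0.01,0,0,0],[0,0,0.008,0,0,0],[0,0,0,0,0,0],[0,0,0,0,0,0],[0,0,0,0,0,0]]]'
python3 go.py .499 -.1317 .0893
```

```text
clock: 33.5
ee_pos: [0.499, -0.1317, 0.0896]
tcp_rot: [-0.003, 3.142, -0.0]
wrist_force: [-0.7, -0.2, -0.3]
opening: 0.21
grip_force: 5.0
tcp [ 0.499  -0.1317  0.0896] t 33.5 open 0.21 grip 5.0 wf [-0.7 -0.2 -0.3] j [-0.39  0.44  1.86 -0.    0.84 -1.96]
shift(units) [0.    0.    0.003] turn [-0.     0.     0.003]
```

```bash
python3 -m pendant '[[[0,0,0.004,0,0,0],[0,0,0,0,0,0],[0,0,0,0,0,0]]]'
python3 -m pendant '[[[0,0,0,0,0,0],[0,0,0,0,0,0],[0,0,0,0,0,0],[0,0,0,0,0,0],[0,0,0,0,0,0]]]' -0.2
python3 -m pendant '[[[0,0,-0.05,0,0,0],[0,0,-0.1,0,0,0],[0,0,-0.2,0,0,0],[0,0,-0.3,0,0,0],[0,0,-0.3,0,0,0],[0,0,-0.3,0,0,0],[0,-0.3,0,0,0,0],[0,-0.4,0,0,0,0],[0,-0.4,0,0,0,0],[0,-0.4,0,0,0,0],[0,-0.4,0,0,0,0],[0,-0.3,0,0,0,0],[0,0,0,0,0,0],[0,0,0,0,0,0]]]'
python3 - <<'E'
from h import *
p,d=imaging.camera("top");m=imaging.camera_model("top");C=cloud(m,d)
q,_=imaging.camera("scene")
cv2.imwrite("pics/f.png",np.vstack([cv2.resize(p[150:270,180:420,::-1],(780,390)),cv2.resize(q[150:230,250:430,::-1],(780,205*1))]))
for n,w,lo,hi,a in[("big",(.577,.13,.1),.097,.115,16),("drop",(.483,.1115,.07),.068,.08,10),("jar",(.499,-.1317,.06),.055,.07,14),("cup",(.499,-.1317,.084),.078,.1,12)]:
    u,v=map(int,w2px(m,w));S=C[v-a:v+a,u-a:u+a].reshape(-1,3);T=S[(S[:,2]>lo)&(S[:,2]<hi)]
    print(n,((T.min(0)+T.max(0))/2).round(4),T.mean(0).round(4),len(T))
E
```

```text
clock: 33.8
ee_pos: [0.4989, -0.1317, 0.0892]
tcp_rot: [0.004, -3.141, 0.0]
wrist_force: [-0.0, -0.3, -0.2]
opening: 0.211
grip_force: 5.0
clock: 34.3
ee_pos: [0.499, -0.1317, 0.0892]
tcp_rot: [-0.004, 3.142, -0.0]
wrist_force: [-0.5, 0.2, -0.3]
opening: 0.588
grip_force: 0.0
clock: 35.7
ee_pos: [0.4992, -0.3519, 0.2146]
tcp_rot: [-0.001, 3.141, 0.0]
wrist_force: [-0.4, 0.9, 0.2]
opening: 0.601
grip_force: 0.0
big [0.5767 0.1295 0.102 ] [0.5769 0.1289 0.1018] 154
drop [0.4825 0.1094 0.0729] [0.4825 0.1095 0.0723] 26Traceback (most recent call last):
  File "<stdin>", line 7, in <module>
    return umr_minimum(a, axis, None, out, keepdims, initial, where)
ValueError: zero-size array to reduction operation minimum which has no identity
```

View pics/f.png

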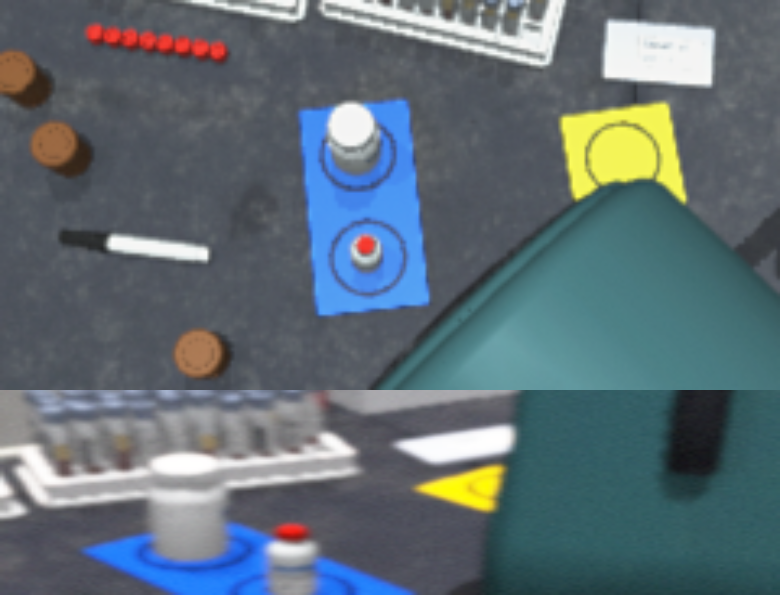

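The arm hides the yellow near ring, so I'll swing it to the left, high over everything, and look again.

```bash
python3 -m pendant '[[[0,0.2,-0.1,0,0,0],[0,0.3,-0.1,0,0,0],[0,0.4,0,0,0,0],[0,0.4,0,0,0,0],[0,0.4,0,0,0,0],[0,0.4,0,0,0,0],[0,0.4,0,0,0,0],[0,0.4,0,0,0,0],[0,0.4,0,0,0,0],[0,0.4,0,0,0,0],[0,0.4,0,0,0,0],[0,0.4,0,0,0,0],[0,0.4,0,0,0,0],[0,0.4,0,0,0,0],[0,0.4,0,0,0,0],[0,0.4,0,0,0,0],[0,0.3,0,0,0,0],[0,0.2,0,0,0,0],[0,0,0,0,0,0]]]'
python3 - <<'E'
from h import *
p,d=imaging.camera("top");m=imaging.camera_model("top");C=cloud(m,d)
q,_=imaging.camera("scene")
cv2.imwrite("pics/g.png",np.vstack([cv2.resize(p[170:260,300:480,::-1],(700,350),interpolation=2),cv2.resize(q[150:230,290:510,::-1],(700,245),interpolation=2)]))
for n,w,lo,hi,a in[("jar",(.499,-.1317,.06),.055,.066,14),("cup",(.499,-.1317,.084),.075,.1,12)]:
    u,v=map(int,w2px(m,w));S=C[v-a:v+a,u-a:u+a].reshape(-1,3);T=S[(S[:,2]>lo)&(S[:,2]<hi)]
    if len(T):print(n,((T.min(0)+T.max(0))/2).round(4),T.mean(0).round(4),len(T))
E
```

```text
clock: 37.7
ee_pos: [0.4959, 0.3119, 0.2349]
tcp_rot: [-0.011, 3.141, 0.002]
wrist_force: [0.0, -0.1, 0.2]
opening: 0.599
grip_force: 0.0
jar [ 0.4993 -0.1323  0.0604] [ 0.4978 -0.1304  0.0601] 136
cup [ 0.499  -0.1327  0.0816] [ 0.5001 -0.1331  0.0826] 24
```

View pics/g.png

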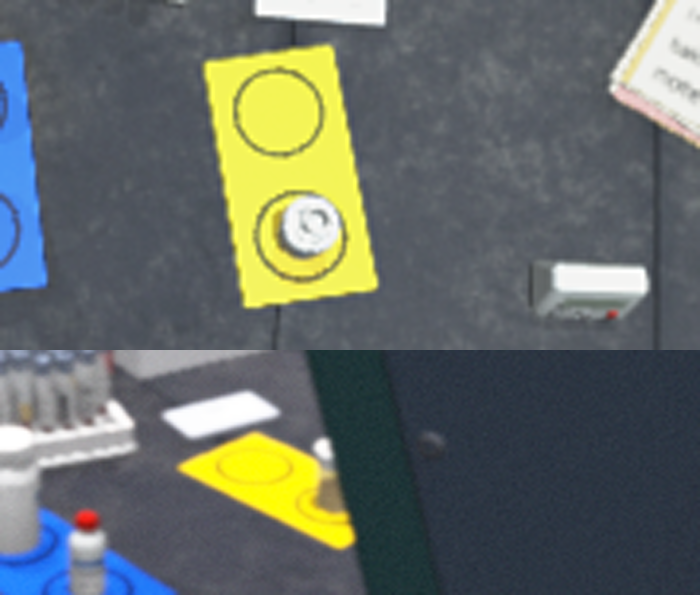

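The cup sits mouth up on the jar lid (crop 313,222), within about 1 mm of centre, and the jar is in its ring. Bystanders look untouched, so I'm handing in.

```bash
python3 -c "
from cell import r
print(r.close_job())"
```

```text
the job is handed in; nothing more can be done
None
```

The check kit is set out as asked and handed in at about 38 s. In the last camera check, the bottle, dropper and jar stood within about 2 mm of their ring centres, the cup stood mouth up at the middle of the jar's lid, and the timer, marker, cap strip and packet looked untouched.

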